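Dock a board carriage and lock it with its pin

TASK

Slide the circuit-board carriage (the black post is its handle) all the way home against the grey test block, then take the red-knobbed locking pin out of the wooden stand and put it down through the yellow lug into the blue block beneath until its collar sits on the lug. Do not press on the circuit board, and leave the blue and yellow tools standing in their places in the stand.

Things in the scene. Friction and masses are not known exactly. Their poses are not given: they have to be found in the camera images.
- fixture: Fixed board-test fixture: aluminium base 130 x 320 mm, 12 mm thick, with two steel rails; the grey test block (120 x 30 mm, top at 70 mm) stands across its +y end. On its -x side is the blue lock block, 50 x 60 mm, 28 mm high. Origin on the table surface near the base's centre; its +y is the direction in which the carriage slides home.
- carriage (a joint): Travel of the carriage along the fixture's +y, in m: 0 = farthest from the test block, 0.110 = home against the stop. It moves stiffly (about 3 N) and stays where it is left.
- handle (a point): Grip point of the black upright round post, 18 mm diameter, by which the carriage is moved. It stands on the carriage's plain dark steel end (away from the test block); the post is 46 mm tall, from the carriage's top at 40 mm to 86 mm above the table; this point is on its axis, 66 mm above the table.
- lug_hole (a point): Centre of the hole's mouth at the top of the yellow lug (50 x 44 mm, 8 mm thick, top 38 mm above the table) that sticks out from the carriage's -x side. Hole 12 mm diameter, right through, vertical. The point moves with the carriage.
- lock_hole (a point): Centre of the mouth of the hole in the blue lock block's top, 28 mm above the table: 12 mm diameter, vertical, right through to the table. The lug passes 2 mm above the block, and the two holes line up when the carriage is home.
- board: Green circuit board, 100 x 88 mm, on the carriage, with metal shield cans and chips (tallest part 59 mm above the table). Fragile. Origin at the centre of its underside, 40 mm above the table.
- lock_pin: Locking pin, 60 g: steel shaft 10 mm diameter, 32 mm long with tapered foot; steel collar 24 mm diameter, 4 mm thick; red round knob 18 mm diameter, 36 mm tall (72 mm overall). Origin: centre of the shaft's lower end; z up along the pin. In the stand the collar rests on its top: origin 4 mm above the table, knob from 40 to 76 mm. Fully down in the lug: origin 6 mm above the table.
- stand: Fixed wooden stand, 190 x 50 mm, 36 mm high, with three upright 12 mm holes 65 mm apart in a row along its x. Origin at the centre of its underside. The locking pin and two other tools stand in the holes, in any order.
- trimmer: Trimming tool with a blue handle (14 mm diameter, 42 mm tall, white collar), standing in the stand. Origin at its lower tip. To be left alone.
- probe: Probe tool with a yellow handle (12 mm diameter, 40 mm tall, black collar), standing in the stand. Origin at its lower tip. To be left alone.
Not all that is in view belongs to the job. What is shaped like the lock_pin but pink or turquoise is not meant.

How it is judged:
By the outcome, as a careful person would: the job done as asked, in the order asked, and still so for the second after the job is handed in, with the robot touching nothing.
It also fails if it takes over 51 s, if anything falls off the work surface, if the arm or the gripper's body presses on something with over 40 N, if the wrist force passes 120 N, or if a joint passes its speed limit or range.

ROBOT

A 6-joint arm with a two-finger parallel gripper is mounted at the origin on the work surface. World frame = base frame: x ahead of the robot, y to its left, z up, the work surface at z = 0. Lengths are in m, angles in rad, forces in N, time in s.
With the tool pointing down it reaches from about 0.375 to 0.925 m from the base axis. Payload 5.7 kg.
Tool frame: the origin (TCP) lies at the very end of the fingers, on their centre line; the grasp point (between the pads) lies 19 mm behind it; z points along the fingers, y is the line along which they close (so a half turn about z gives the same grasp; the last joint's range is limited). The gripper opens to 88 mm and grips with 3 to 60 N. Pads are 20 mm wide; open, the fingers measure 115 mm over their backs; the gripper's body (75 mm by 178 mm) begins 61 mm behind the grasp point.
Start: joints at [-1.294, 0.359, 1.51, -0, 1.272, -0.115], TCP at [0.229, -0.555, 0.223] pointing down, gripper open.
Joint ranges: [-2.97, 2.97], [-1.01, 2.36], [0.21, 2.38], [-0.96, 4.11], [0.2, 2.71], [-2.98, 2.98]. Speed limits (rad/s): [2.39, 2.39, 3.14, 3.14, 3.14, 3.14].

INTERFACE

Orientations are given as a unit quaternion [x, y, z, w].
In Python, from bench import observe, camera, camera_model, job_done, masks_of gives the robot as it stands. The module is installed in compiled form; this text tells all that it offers.
- The arm moves only by the shell command python3 -m pendant 'ROWS'. ROWS is a JSON object of lists of equal length, an entry for each row: "hand": the opening, from 0 (shut) to 1 (fully open); "delta_pos": the shift along the tool's x, y, z in cm, a list of three; "spin": the turn about the tool's z in degrees. A call has 1 to 5 rows; each row is the pose to reach, as a shift and turn from the pose commanded when the call began, along the tool's axes at that moment; what a row does not reach only later rows make up. A row lasts 1/12 s, in which the tool goes at most 41.7 mm and 7.16 degrees, less where a joint would pass 70% of its speed; a pose out of reach is approached as far as the arm can. A call with a gripper value outside its range is refused whole. The fingers move at their own pace and stop on an object; the grip force is fixed at half the most. Time passes only in rows, so rows that repeat a pose let the fingers close. It gives the time, the measured TCP pose, the force, the opening and the grip force at its end, in the units of the state.
- observe(): the state, without advancing time (a new reading comes with each control period).
- camera(name): name is "scene" or "top" or "wrist"; returns (picture, depth): 384x512x3 uint8, red, green, blue; 384x512 float32, m along the optical axis (not along the pixel's ray), 0 where there is no reading.
- camera_model(name): a dict with "fx", "fy", "cx", "cy" (pixels), "k1" (the pictures are not rectified: a ray, as slopes to the right and down, at radius r is drawn at 1 + k1 r^2 times it, then the intrinsics apply), "xyz" and "orientation" of the camera in the world; the wrist camera has in their place "tool_from_camera" (4x4, takes a point from camera to tool coordinates, whose origin is the TCP and whose axes are the flange's). Camera axes: x right, y up, looking along -z (the intrinsics and any distortion apply to the point x, -y, -z); pixel columns grow to the right and rows downward; lengths in m; the calibration is good to about 2 mm. A picture is of the moment at which its call begins: read the wrist's pose just before it. camera_model takes no time and is no camera call.
- job_done(): hands the job in; it is judged then, once.
Trained networks look in the newest picture that a camera, given by its name, has taken for a name from the list of things; names that differ only in an ending like _2 or _b are one class to them, and where a whole thing is asked for, a point or a joint stands for the part that bears it (a point fixed in the world has none). Each returns a list of dicts, best first, with "confidence" (0 to 1); they miss things now and then, are a little off and sometimes report something else, mostly with a low value. They report only what shows in the picture. A call takes as long as a camera call. They do not tell look-alikes from the thing itself.
- masks_of(thing, camera): "region" (384x512 bool, what is visible of it) and "box" ([left, top, right, bottom] in pixels, round what is visible of it).
The state is a dict: "time": time; "joints": joint angles; "qd": joint speeds; "joint_efforts": joint torques, N m; "tool_pos": TCP position; "eef_rot": TCP orientation; "contact_force": force on the tool from outside, world axes, zero at the start; "moment": the same for the moment, N m; "grip_width": finger opening in m; "grip_force": force on a finger pad.
Only numpy, scipy, OpenCV 4.12 (cv2) and the standard library are available. Lean on these libraries where they do the work, as an engineer would, in place of code of your own. Each camera call takes 0.05 s, during which the arm holds its last target. There are 200 camera calls.

## Working session

There is one attempt and no reset: what is moved stays moved. The work goes in short steps, Python scripts to look and compute and a shell command to move; the robot and the scene stay as the last step left them, time stands still between calls to the robot, and variables do not carry over. Pictures are saved under pics/ and viewed, at most 10 in all, crops included, and the job is handed in when it is done.

```bash
mkdir -p pics
cat > h.py <<'E'
import numpy as np, cv2
from scipy.spatial.transform import Rotation as R
from bench import *
def cam_T(name, st=None):
    m=camera_model(name)
    if 'tool_from_camera' in m:
        T=np.eye(4);T[:3,:3]=R.from_quat(st['eef_rot']).as_matrix();T[:3,3]=st['tool_pos']
        return m,T@np.array(m['tool_from_camera'])
    T=np.eye(4);T[:3,:3]=R.from_quat(m['orientation']).as_matrix();T[:3,3]=m['xyz'];return m,T
def cloud(name,depth,st=None):
    m,T=cam_T(name,st)
    v,u=np.mgrid[0:384,0:512]
    x=(u-m['cx'])/m['fx'];y=(v-m['cy'])/m['fy']
    a,b=x.copy(),y.copy()
    for _ in range(8):
        s=1+m['k1']*(a*a+b*b);a,b=x/s,y/s
    P=np.stack([a*depth,-b*depth,-depth],-1)
    P=P@T[:3,:3].T+T[:3,3];P[depth<=0]=np.nan
    return P
def shot(name):
    st=observe();p,d=camera(name);return p,d,cloud(name,d,st)
E
cat > a.py <<'E'
from h import *
st=observe();print(st)
for n in ['top','scene']:
    p,d,P=shot(n);cv2.imwrite(f'pics/{n}0.png',p[...,::-1]);np.savez(f'{n}0.npz',p=p,P=P)
    for t in ['lock_pin','handle','lug_hole','lock_hole','stand','trimmer','probe','board','fixture']:
        for r in masks_of(t,n)[:4]:
            if r['confidence']<.25: continue
            Q=P[r['region']];Q=Q[~np.isnan(Q[:,0])]
            if not len(Q):continue
            print(n,t,round(r['confidence'],2),r['box'],len(Q),np.median(Q,0).round(4),np.percentile(Q,2,axis=0).round(3),np.percentile(Q,98,axis=0).round(3))
E
python3 a.py
```

```text
{'time': 0.0, 'joints': array([-1.29406185e+00,  3.59470955e-01,  1.51141077e+00, -1.28758862e-05,
        1.27249575e+00, -1.15110459e-01]), 'qd': array([ 0.00027936, -0.00055205, -0.0003845 , -0.00045147, -0.00042327,
       -0.00091225]), 'joint_efforts': array([-1.37532712e-03, -5.15380776e+01, -2.70725673e+01,  6.70718844e-02,
        3.48704320e-02, -1.57383670e-04]), 'tool_pos': array([ 0.22893253, -0.55387335,  0.22183811]), 'eef_rot': array([ 9.80867748e-01,  1.94673223e-01, -7.81709163e-05, -8.89002000e-04]), 'contact_force': array([0.4777724 , 0.03810961, 0.9465914 ]), 'moment': array([-0.00153613, -0.02926934,  0.04346469]), 'grip_force': 0.0, 'grip_width': 0.08768423791973592}
top lock_pin 0.64 [366.6, 211.0, 379.8, 221.4] 91 [ 0.4711 -0.3958  0.0602] [ 0.464 -0.406  0.033] [ 0.483 -0.391  0.074]
top lock_pin 0.61 [370.1, 175.5, 381.4, 182.6] 97 [ 0.5576 -0.3999  0.0555] [ 0.55  -0.423  0.001] [ 0.568 -0.393  0.075]
top lock_pin 0.41 [331.4, 204.7, 343.4, 208.8] 76 [ 0.4927 -0.3059  0.0739] [ 0.485 -0.316  0.039] [ 0.503 -0.301  0.079]
top lock_pin 0.41 [292.8, 166.2, 29
[... 2251 characters left out ...]
9 [266.3, 149.9, 349.8, 204.2] 2543 [0.6175 0.0681 0.0402] [0.517 0.006 0.032] [0.674 0.15  0.078]
scene probe 0.56 [105.4, 248.9, 217.7, 310.3] 3364 [ 0.5087 -0.3188  0.035 ] [ 0.407 -0.353  0.001] [ 0.588 -0.27   0.038]
scene probe 0.46 [118.3, 248.2, 132.1, 269.0] 191 [ 0.4335 -0.3275  0.0539] [ 0.419 -0.335  0.037] [ 0.439 -0.318  0.08 ]
scene board 0.97 [294.9, 148.6, 345.2, 177.6] 1028 [0.6178 0.1091 0.0438] [0.567 0.066 0.039] [0.662 0.157 0.053]
scene fixture 0.61 [266.9, 113.2, 364.1, 220.6] 6197 [0.616  0.0938 0.0369] [ 0.514 -0.026  0.004] [0.678 0.278 0.071]
scene fixture 0.36 [152.4, 256.1, 167.2, 277.1] 238 [ 0.4981 -0.3141  0.0591] [ 0.487 -0.32   0.038] [ 0.504 -0.304  0.077]
```

Run:
```python
import cv2
a=cv2.imread('pics/top0.png')[110:260,60:400];cv2.imwrite('pics/top0c.png',cv2.resize(a,None,fx=2.3,fy=2.3))
```

```text
(no output)
```

View pics/top0c.png

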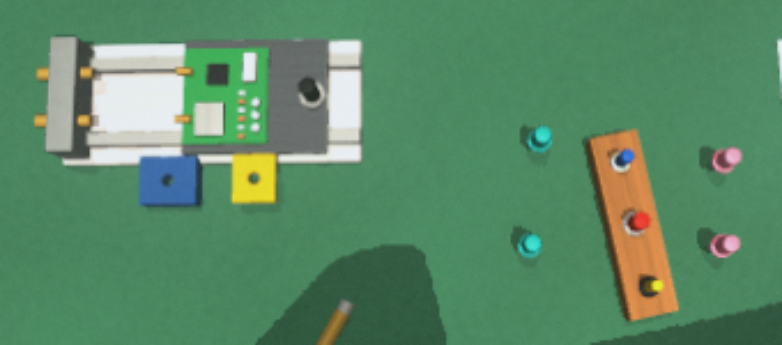

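View pics/scene0.png

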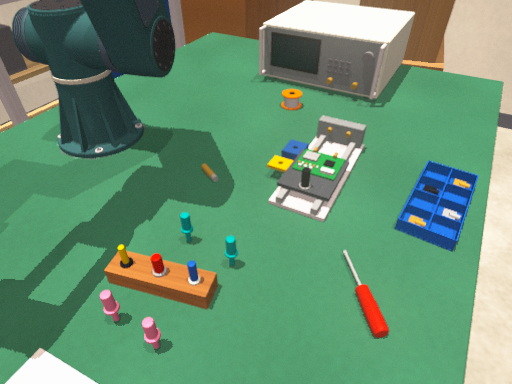

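Top crop: the carriage post is at about (311,92), the lug hole at (253,178) and the lock hole at (167,181). The red pin is in the stand's middle hole at (638,221), with blue and yellow beside it. The pink and turquoise pins are decoys. The scene view agrees. Next I measure precisely.

```bash
cat > b.py <<'E'
from h import *
for n in ['top','scene']:
    z=np.load(n+'0.npz');p,P=z['p'].astype(int),z['P']
    hsv=cv2.cvtColor(z['p'],cv2.COLOR_RGB2HSV)
    H,S,V=[hsv[...,i].astype(int) for i in range(3)]
    x,y,Z=[P[...,i] for i in range(3)]
    def rep(k,m):
        Q=P[m];
        if len(Q): print(n,k,len(Q),'mean',Q.mean(0).round(4),'min',Q.min(0).round(3),'max',Q.max(0).round(3))
    rep('post top',(abs(x-.6)<.1)&(y<.06)&(y>-.05)&(Z>.080))
    rep('post',(abs(x-.6)<.1)&(y<.06)&(y>-.05)&(Z>.055))
    red=((H<6)|(H>174))&(S>170)&(x<.56)&(x>.42)&(y<-.25)&(y>-.36)
    rep('red',red&(Z>.03));rep('redtop',red&(Z>.072))
    for k,lo,hi in [('yellow lug',20,33),('blue',100,125)]:
        m=(H>=lo)&(H<=hi)&(S>120)&(x>.48)&(x<.58)&(y>-.02)&(y<.25)&(Z>.02)
        rep(k,m)
        m2=m&(abs(Z-(.038 if lo==20 else .028))<.004)
        Q=P[m2][:,:2].astype(np.float32)
        if len(Q)>5:print(cv2.minAreaRect(Q))
    m=(Z>.064)&(Z<.08)&(y>.2)&(y<.33)&(abs(x-.6)<.12)
    Q=P[m][:,:2].astype(np.float32);print('block',len(Q),cv2.minAreaRect(Q))
    m=(abs(Z-.036)<.003)&(x<.62)&(x>.38)&(y<-.24)&(y>-.38)
    Q=P[m][:,:2].astype(np.float32);print('stand',len(Q),cv2.minAreaRect(Q))
E
python3 b.py; python3 -c "
from h import *
o=observe();print(R.from_quat(o['eef_rot']).as_matrix().round(3));print(camera_model('wrist'))"
```

```text
top post top 49 mean [0.6167 0.023  0.0856] min [0.609 0.015 0.081] max [0.625 0.032 0.089]
top post 71 mean [0.6153 0.0218 0.0798] min [0.609 0.014 0.056] max [0.625 0.032 0.089]
top red 46 mean [ 0.4922 -0.3072  0.0733] min [ 0.485 -0.315  0.049] max [ 0.501 -0.301  0.079]
top redtop 39 mean [ 0.4928 -0.3078  0.0759] min [ 0.485 -0.315  0.072] max [ 0.501 -0.301  0.079]
top yellow lug 381 mean [0.5314 0.0794 0.038 ] min [0.507 0.058 0.031] max [0.556 0.102 0.044]
((0.5315263867378235, 0.07974465191364288), (0.04823681339621544, 0.04266563802957535), 1.7910399436950684)
top blue 497 mean [0.5274 0.1708 0.0279] min [0.504 0.141 0.02 ] max [0.553 0.202 0.034]
((0.5284315943717957, 0.17197996377944946), (0.04878133162856102, 0.06103018671274185), 1.4162497520446777)
block 628 ((0.6094556450843811, 0.27736973762512207), (0.12079834938049316, 0.0316806398332119), 2.2314884662628174)
stand 1293 ((0.4937063455581665, -0.3096283972263336), (0.19091618061065674, 0.05173974484205246), 13.082816123962402)
scene post top 44 mean [0.6181 0.0191 0.0844] min [0.61  0.012 0.08 ] max [0.626 0.029 0.
[... 804 characters left out ...]
38412284851)
stand 2167 ((0.4926210641860962, -0.3100019097328186), (0.19107314944267273, 0.051490671932697296), 13.334830284118652)
[[ 0.924  0.382 -0.   ]
 [ 0.382 -0.924  0.   ]
 [ 0.    -0.    -1.   ]]
{'fx': 312.23286446861755, 'fy': 312.23286446861755, 'cx': 251.84688382888223, 'cy': 197.30931775344897, 'k1': -0.06253341074292829, 'tool_from_camera': array([[ 2.19950217e-04,  9.66921768e-01,  2.55073021e-01,
         6.94723883e-02],
       [ 9.99999868e-01, -3.30861575e-04,  3.91915500e-04,
        -1.69040452e-04],
       [ 4.63345490e-04,  2.55072901e-01, -9.66921714e-01,
        -1.61594730e-01],
       [ 0.00000000e+00,  0.00000000e+00,  0.00000000e+00,
         1.00000000e+00]])}
```

```bash
cat > go.py <<'E'
# usage: go.py x y z [yaw of tool y, deg] -> delta_pos cm, spin deg
import sys; from h import *
o=observe();M=R.from_quat(o['eef_rot']).as_matrix();a=[float(s) for s in sys.argv[1:]]
d=M.T@(np.array(a[:3])-o['tool_pos'])*100
yaw=np.degrees(np.arctan2(M[1,1],M[0,1]))
s=(yaw-a[3]+90)%180-90 if len(a)>3 else 0
print('t',round(o['time'],2),'pos',o['tool_pos'].round(4),'yaw',yaw.round(2),'delta',d.round(2),'spin',round(s,2),'F',o['contact_force'].round(1),'w',round(o['grip_width'],4),'gf',round(o['grip_force'],1))
E
python3 -m pendant '{"hand":[1,1,1,1,1],"delta_pos":[[2.9,-1.9,0],[5.8,-3.8,0],[8.7,-5.8,0],[11.6,-7.7,0],[14.4,-9.6,0.5]],"spin":[0,0,0,0,0]}'
python3 go.py .6168 .021 .12 1.8
```

```text
time: 1.42
tool_pos: [0.3265, -0.41, 0.2184]
eef_rot: [0.981, 0.194, 0.0, 0.001]
contact_force: [0.2, -0.4, -1.0]
grip_width: 0.0877
grip_force: 0.0
t 1.42 pos [ 0.3265 -0.41    0.2184] yaw -67.58 delta [ 43.27 -28.79   9.81] spin -69.38 F [ 0.2 -0.4 -1. ] w 0.0877 gf 0.0
```

```bash
python3 -m pendant '{"hand":[1,1,1,1,1],"delta_pos":[[14.4,-9.6,1],[14.4,-9.6,1],[14.4,-9.6,1],[14.4,-9.6,1],[14.4,-9.6,1]],"spin":[0,0,0,0,0]}'
python3 -m pendant '{"hand":[1,1,1,1,1],"delta_pos":[[14.4,-9.6,1],[14.4,-9.6,1],[14.4,-9.6,1],[14.4,-9.6,1],[14.4,-9.6,1]],"spin":[0,0,0,0,0]}'
python3 -m pendant '{"hand":[1,1,1,1,1],"delta_pos":[[14.4,-9.6,1],[14.4,-9.6,1],[14.4,-9.6,1],[14.4,-9.6,1],[14.4,-9.6,1]],"spin":[-7,-14,-21,-28,-35]}'
python3 -m pendant '{"hand":[1,1,1,1,1],"delta_pos":[[0,0,0],[0,0,0],[0,0,0],[0,0,0],[0,0,0]],"spin":[-7,-14,-21,-28,-34.4]}'
python3 go.py .6168 .021 .048 1.8
```

```text
time: 1.83
tool_pos: [0.424, -0.2618, 0.2074]
eef_rot: [0.981, 0.196, 0.001, -0.001]
contact_force: [0.6, 0.1, 0.3]
grip_width: 0.0877
grip_force: 0.0
time: 2.25
tool_pos: [0.5212, -0.1191, 0.1976]
eef_rot: [0.981, 0.196, 0.001, -0.001]
contact_force: [-0.5, 0.1, -0.3]
grip_width: 0.0877
grip_force: 0.0
time: 2.67
tool_pos: [0.6181, 0.0245, 0.1874]
eef_rot: [0.875, 0.485, 0.002, -0.0]
contact_force: [-0.2, -0.6, 0.0]
grip_width: 0.0879
grip_force: 0.0
time: 3.08
tool_pos: [0.6148, 0.0193, 0.1876]
eef_rot: [0.693, 0.721, -0.0, 0.0]
contact_force: [0.6, 0.1, -0.3]
grip_width: 0.0872
grip_force: 0.0
t 3.08 pos [0.6148 0.0193 0.1876] yaw 2.19 delta [ 0.17  0.21 13.96] spin 0.39 F [ 0.6  0.1 -0.3] w 0.0872 gf 0.0
```

```bash
cat > w.py <<'E'
import sys; from h import *
p,d,P=shot('wrist');n=sys.argv[1];cv2.imwrite(f'pics/{n}.png',p[...,::-1]);np.savez(n+'.npz',p=p,P=P)
E
python3 w.py w1
python3 - <<'E'
from h import *
z=np.load('w1.npz');P=z['P'];Z=P[...,2]
hsv=cv2.cvtColor(z['p'],cv2.COLOR_RGB2HSV);H,S,V=[hsv[...,i].astype(int) for i in range(3)]
x,y=P[...,0],P[...,1]
m=(Z>.078)&(Z<.095)&(abs(y-.02)<.03)&(abs(x-.617)<.03);print('post',m.sum(),P[m].mean(0),cv2.minEnclosingCircle(P[m][:,:2].astype(np.float32)))
for k,lo,hi,zz in [('lug',20,33,.038),('blue',100,125,.028)]:
    m=(H>=lo)&(H<=hi)&(S>120)&(abs(Z-zz)<.006)&(abs(x-.53)<.05)
    print(k,m.sum(), cv2.minAreaRect(P[m][:,:2].astype(np.float32)) if m.sum()>5 else '')
E
```

```text
post 326 [0.61781935 0.02373768 0.08479105] ((0.6179288625717163, 0.022774340584874153), 0.009031454101204872)
lug 95 ((0.5312079191207886, 0.07995586842298508), (0.05013561621308327, 0.043359577655792236), 1.719473123550415)
blue 2881 ((0.5282341837882996, 0.16742673516273499), (0.05083562806248665, 0.051864299923181534), 2.126152515411377)
```

View pics/w1.png

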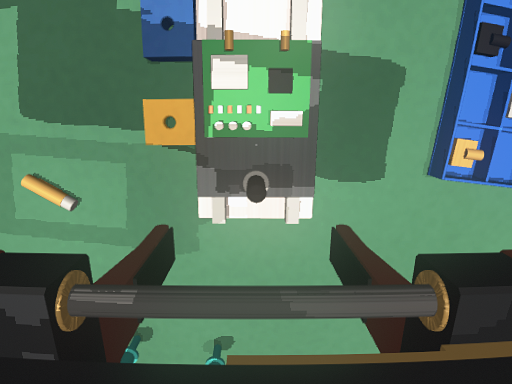

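The wrist view shows the post at (256,188) between the fingers, with the lug hole at (170,122) and the lock hole at (168,23). I measure the post at (0.618, 0.0225). Now I lower and grip.

```bash
python3 -m pendant '{"hand":[1,1,1,1,1],"delta_pos":[[0.3,0.3,0],[0.3,0.3,4],[0.3,0.3,8],[0.3,0.3,12],[0.3,0.3,13.9]],"spin":[0.4,0.4,0.4,0.4,0.4]}'
python3 go.py .618 .0225 .048 1.8
python3 -m pendant '{"hand":[0,0,0,0,0],"delta_pos":[[0,0,0],[0,0,0],[0,0,0],[0,0,0],[0,0,0]],"spin":[0,0,0,0,0]}'
python3 -m pendant '{"hand":[0,0,0,0,0],"delta_pos":[[0,0,0],[0,0,0],[0,0,0],[0,0,0],[0,0,0]],"spin":[0,0,0,0,0]}'
python3 go.py .6146 .1325 .048 1.8
```

```text
time: 3.55
tool_pos: [0.6151, 0.0232, 0.0444]
eef_rot: [0.7, 0.714, -0.002, -0.002]
contact_force: [-0.1, 0.2, -0.6]
grip_width: 0.0875
grip_force: 0.0
t 3.55 pos [0.6151 0.0232 0.0444] yaw 1.18 delta [-0.08  0.29 -0.36] spin -0.62 F [-0.1  0.2 -0.6] w 0.0875 gf 0.0
time: 3.97
tool_pos: [0.6194, 0.0233, 0.0508]
eef_rot: [0.698, 0.716, 0.001, 0.001]
contact_force: [1.0, -0.6, 0.3]
grip_width: 0.058
grip_force: 0.0
time: 4.38
tool_pos: [0.6177, 0.0235, 0.0488]
eef_rot: [0.698, 0.716, 0.0, -0.0]
contact_force: [-0.0, 0.1, 0.4]
grip_width: 0.0247
grip_force: 0.0
t 4.38 pos [0.6177 0.0235 0.0488] yaw 1.45 delta [10.9  -0.03  0.08] spin -0.35 F [-0.   0.1  0.4] w 0.0247 gf 0.0
```

```bash
python3 -m pendant '{"hand":[0,0,0,0,0],"delta_pos":[[0,0,0],[0,0,0],[0,0,0],[0,0,0],[0.3,0,0]],"spin":[0,0,0,0,0]}'
python3 -m pendant '{"hand":[0,0,0,0,0],"delta_pos":[[1.5,0,0],[3,0,0],[4.5,0,0],[6,0,0],[7.5,0,0]],"spin":[0,0,0,0,0]}'
python3 -m pendant '{"hand":[0,0,0],"delta_pos":[[0.5,0,0],[0.8,0,0],[0.8,0,0]],"spin":[0,0,0]}'
```

```text
time: 4.8
tool_pos: [0.6183, 0.0256, 0.0487]
eef_rot: [0.698, 0.716, 0.0, 0.001]
contact_force: [2.8, -3.2, -0.6]
grip_width: 0.0175
grip_force: 30.0
time: 5.22
tool_pos: [0.6156, 0.1027, 0.0487]
eef_rot: [0.698, 0.716, -0.0, 0.0]
contact_force: [3.0, -3.2, -0.5]
grip_width: 0.0174
grip_force: 30.0
time: 5.47
tool_pos: [0.6153, 0.1111, 0.0487]
eef_rot: [0.698, 0.716, 0.0, -0.001]
contact_force: [2.0, 2.2, -0.2]
grip_width: 0.0175
grip_force: 30.0
```

```bash
python3 -m pendant '{"hand":[0,0,0],"delta_pos":[[0.2,0,0],[0.4,0,0],[0.5,0,0]],"spin":[0,0,0]}'
python3 -m pendant '{"hand":[0,0,0],"delta_pos":[[0.1,0,0],[0.2,0,0],[0.3,0,0]],"spin":[0,0,0]}'
python3 -m pendant '{"hand":[0,0,0],"delta_pos":[[0.1,0,0],[0.2,0,0],[0.3,0,0]],"spin":[0,0,0]}'
```

```text
time: 5.72
tool_pos: [0.6152, 0.1139, 0.0487]
eef_rot: [0.698, 0.716, -0.0, -0.0]
contact_force: [1.7, -2.7, 0.2]
grip_width: 0.0174
grip_force: 30.0
time: 5.97
tool_pos: [0.6152, 0.1158, 0.0487]
eef_rot: [0.698, 0.716, -0.001, 0.001]
contact_force: [0.8, -11.3, 1.3]
grip_width: 0.0177
grip_force: 30.0
time: 6.22
tool_pos: [0.6152, 0.1159, 0.0487]
eef_rot: [0.698, 0.716, -0.003, 0.002]
contact_force: [1.5, -23.4, 3.1]
grip_width: 0.0176
grip_force: 30.0
```

```bash
python3 -m pendant '{"hand":[0,0.4,0.4,0.4,0.4],"delta_pos":[[-0.3,0,0],[-0.3,0,0],[-0.3,0,0],[-0.3,0,0],[-0.3,0,0]],"spin":[0,0,0,0,0]}'
python3 -m pendant '{"hand":[0.5,0.5,0.5,0.5,0.5],"delta_pos":[[0,0,0],[0,0,-4],[0,0,-8],[-1,-4,-12],[-2,-8,-12]],"spin":[0,0,0,0,0]}'
python3 -m pendant '{"hand":[0.5,0.5],"delta_pos":[[0,0,0],[0,0,0]],"spin":[0,0]}'
cat > c.py <<'E'
import sys; from h import *
z=np.load(sys.argv[1]+'.npz');P=z['P'];x,y,Z=P[...,0],P[...,1],P[...,2]
hsv=cv2.cvtColor(z['p'],cv2.COLOR_RGB2HSV);H,S,V=[hsv[...,i].astype(int) for i in range(3)]
m=((H>=12)&(H<=33)&(S>120)&(abs(Z-.038)<.008)&(abs(x-.53)<.05)&(abs(y-.17)<.05)).astype(np.uint8)
print('lug',m.sum(),cv2.minAreaRect(P[m>0][:,:2].astype(np.float32)))
c,h=cv2.findContours(m,cv2.RETR_CCOMP,cv2.CHAIN_APPROX_NONE)
for k,hh in zip(c,h[0]):
    if hh[3]>=0 and len(k)>6:
        k=k[:,0];Q=P[k[:,1],k[:,0]];cc=cv2.minEnclosingCircle(Q[:,:2].astype(np.float32));print('hole px',k.mean(0),'mean',Q.mean(0).round(4),'circ',cc)
E
python3 w.py w2;python3 c.py w2;python3 go.py .5 .1 .2
```

```text
time: 6.63
tool_pos: [0.6149, 0.1179, 0.0485]
eef_rot: [0.698, 0.716, -0.0, -0.0]
contact_force: [0.1, -0.4, -0.1]
grip_width: 0.0348
grip_force: 0.0
time: 7.05
tool_pos: [0.5531, 0.0994, 0.1712]
eef_rot: [0.698, 0.716, 0.005, 0.004]
contact_force: [0.8, -0.3, 0.6]
grip_width: 0.0437
grip_force: 0.0
time: 7.22
tool_pos: [0.5451, 0.0985, 0.1669]
eef_rot: [0.698, 0.716, -0.0, -0.0]
contact_force: [1.0, -0.2, -1.1]
grip_width: 0.0441
grip_force: 0.0
lug 2614 ((0.5281041264533997, 0.17195555567741394), (0.04996536299586296, 0.04351019114255905), 1.8303667306900024)
hole px [235.02631579 110.42105263] mean [0.5278 0.1722 0.0363] circ ((0.5279788970947266, 0.1722179800271988), 0.006809889804571867)
t 7.27 pos [0.5469 0.0987 0.1666] yaw 1.45 delta [ 0.25 -4.68 -3.34] spin 0 F [ 0.2  0.4 -0.5] w 0.0438 gf 0.0
```

View pics/w2.png

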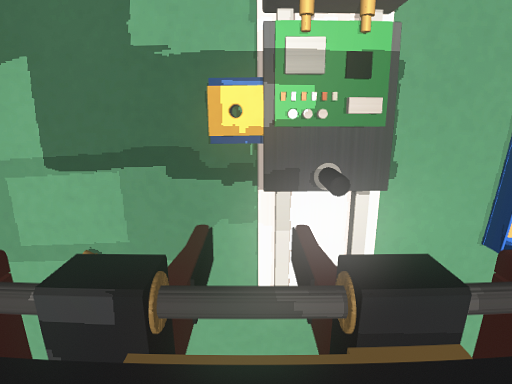

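The carriage is home: the lug sits centred over the blue block with its hole at pixel (235,110), which is (0.528, 0.172). Now over to the pin.

```bash
python3 -m pendant '{"hand":[0.5,0.5,0.5,0.5,0.5],"delta_pos":[[-4.1,-0.6,0],[-8.1,-1.3,0],[-12.2,-1.9,0],[-16.2,-2.6,0],[-20.3,-3.2,0]],"spin":[0,0,0,0,0]}'
python3 -m pendant '{"hand":[0.5,0.5,0.5,0.5,0.5],"delta_pos":[[-4.1,-0.6,0],[-8.1,-1.3,0],[-12.2,-1.9,0],[-16.2,-2.6,0],[-20.3,-3.2,0]],"spin":[7,14,21,28,35]}'
python3 -m pendant '{"hand":[0.5,0.5,0.5,0.5,0.5],"delta_pos":[[0,0,0],[0,0,0],[0,0,0],[0,0,0],[0,0,0]],"spin":[7,14,21,28,35]}'
python3 -m pendant '{"hand":[0.5,0.5,0.5],"delta_pos":[[0,0,0],[0,0,0],[0,0,0]],"spin":[7,8.2,8.2]}'
python3 w.py w3; python3 go.py .4935 -.309 .044 -76.8
python3 - <<'E'
from h import *
z=np.load('w3.npz');P=z['P'];x,y,Z=P[...,0],P[...,1],P[...,2]
hsv=cv2.cvtColor(z['p'],cv2.COLOR_RGB2HSV);H,S,V=[hsv[...,i].astype(int) for i in range(3)]
red=((H<6)|(H>174))&(S>150)&(Z>.03)&(abs(x-.493)<.04)&(abs(y+.309)<.04)
print(red.sum(),P[red].min(0),P[red].max(0));m=red&(Z>.072);print('top',m.sum(),P[m].mean(0),cv2.minEnclosingCircle(P[m][:,:2].astype(np.float32)))
E
```

```text
time: 7.68
tool_pos: [0.5212, -0.1069, 0.1656]
eef_rot: [0.698, 0.716, 0.0, -0.0]
contact_force: [1.6, -0.7, 0.5]
grip_width: 0.0436
grip_force: 0.0
time: 8.1
tool_pos: [0.494, -0.3115, 0.1654]
eef_rot: [0.883, 0.47, 0.0, -0.0]
contact_force: [1.4, 0.5, -0.2]
grip_width: 0.0442
grip_force: 0.0
time: 8.52
tool_pos: [0.4947, -0.3098, 0.1652]
eef_rot: [0.983, 0.183, -0.0, -0.0]
contact_force: [0.6, 0.6, -0.1]
grip_width: 0.0443
grip_force: 0.0
time: 8.77
tool_pos: [0.4944, -0.3094, 0.1654]
eef_rot: [0.993, 0.116, -0.0, -0.0]
contact_force: [0.9, 0.4, 0.9]
grip_width: 0.0438
grip_force: 0.0
t 8.82 pos [ 0.4942 -0.3092  0.1656] yaw -76.55 delta [-0.06 -0.03 12.16] spin 0.25 F [-1.   0.4 -0.4] w 0.0436 gf 0.0
407 [ 0.48598437 -0.31742058  0.04412877] [ 0.50205796 -0.30055541  0.07708612]
top 312 [ 0.49413793 -0.30872906  0.0752346 ] ((0.49407273530960083, -0.30898237228393555), 0.008656893856823444)
```

View pics/w3.png

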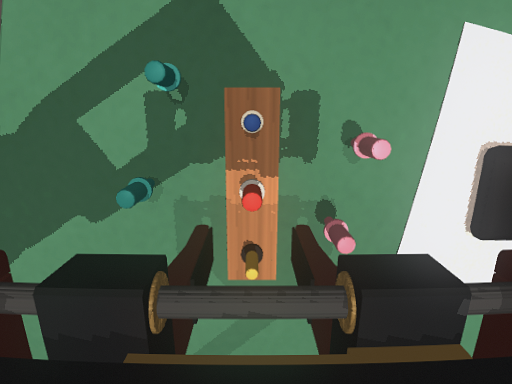

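The wrist view shows the red knob at (252,200), centred between the fingers, with blue at (252,122) and yellow at (252,265) in line with the gap and clear of it. I lower and grip.

```bash
python3 -m pendant '{"hand":[0.5,0.5,0.5,0.5,0.5],"delta_pos":[[0,0.02,4],[0,0.02,8],[0,0.02,11],[0,0.02,11.9],[0,0.02,11.9]],"spin":[0,0,0,0,0]}'
python3 -m pendant '{"hand":[0,0,0,0,0],"delta_pos":[[0,0,0],[0,0,0],[0,0,0],[0,0,0],[0,0,0]],"spin":[0,0,0,0,0]}'
python3 -m pendant '{"hand":[0,0,0,0,0],"delta_pos":[[0,0,0],[0,0,0],[0,0,0],[0,0,-0.5],[0,0,-1]],"spin":[0,0,0,0,0]}'
```

```text
time: 9.23
tool_pos: [0.492, -0.3078, 0.0446]
eef_rot: [0.993, 0.116, -0.002, -0.002]
contact_force: [0.2, 0.3, -0.1]
grip_width: 0.0437
grip_force: 0.0
time: 9.65
tool_pos: [0.4945, -0.3098, 0.0488]
eef_rot: [0.993, 0.115, 0.001, 0.001]
contact_force: [-0.4, 0.2, 5.5]
grip_width: 0.0175
grip_force: 30.0
time: 10.07
tool_pos: [0.4935, -0.3091, 0.0577]
eef_rot: [0.993, 0.115, -0.0, -0.0]
contact_force: [0.5, -0.1, -1.3]
grip_width: 0.0175
grip_force: 30.0
```

```bash
python3 -m pendant '{"hand":[0,0,0,0,0],"delta_pos":[[0,0,-4],[0,0,-8],[0,0,-11],[0,0,-11],[0,0,-11]],"spin":[0,0,0,0,0]}'
python3 -m pendant '{"hand":[0,0,0,0,0],"delta_pos":[[1,-3.1,0],[2,-6.2,0],[2.9,-9.2,0],[3.8,-12.3,0],[4.8,-15.3,0]],"spin":[0,0,0,0,0]}'
python3 -m pendant '{"hand":[0,0,0,0,0],"delta_pos":[[1,-3.1,0],[2,-6.2,0],[2.9,-9.2,0],[3.8,-12.3,0],[4.8,-15.3,0]],"spin":[0,0,0,0,0]}'
python3 -m pendant '{"hand":[0,0,0,0,0],"delta_pos":[[1,-3.1,0],[2,-6.2,0],[2.9,-9.2,0],[3.8,-12.3,0],[4.8,-15.3,0]],"spin":[0,0,0,0,0]}'
python3 -m pendant '{"hand":[0,0],"delta_pos":[[0,0,0],[0,0,0]],"spin":[0,0]}'
python3 go.py .528 .172 .1
```

```text
time: 10.48
tool_pos: [0.4947, -0.3101, 0.1697]
eef_rot: [0.993, 0.115, 0.002, 0.002]
contact_force: [-0.2, 0.0, -0.9]
grip_width: 0.0173
grip_force: 29.9
time: 10.9
tool_pos: [0.5033, -0.1472, 0.1654]
eef_rot: [0.993, 0.115, -0.002, -0.001]
contact_force: [0.9, -0.4, 0.0]
grip_width: 0.0174
grip_force: 29.9
time: 11.32
tool_pos: [0.5149, 0.0125, 0.1655]
eef_rot: [0.993, 0.115, -0.002, -0.0]
contact_force: [0.5, 0.9, -0.2]
grip_width: 0.0176
grip_force: 29.9
time: 11.73
tool_pos: [0.5266, 0.172, 0.1654]
eef_rot: [0.993, 0.115, -0.002, 0.0]
contact_force: [1.3, -0.3, -0.8]
grip_width: 0.0176
grip_force: 29.9
time: 11.9
tool_pos: [0.5271, 0.1718, 0.1655]
eef_rot: [0.993, 0.117, -0.002, 0.0]
contact_force: [0.2, -0.1, -1.0]
grip_width: 0.0171
grip_force: 29.9
t 11.9 pos [0.5271 0.1718 0.1655] yaw -76.57 delta [ 0.12 -0.    6.55] spin 0 F [ 0.2 -0.1 -1. ] w 0.0171 gf 29.9
```

```bash
python3 -m pendant '{"hand":[0,0,0,0,0],"delta_pos":[[0.1,0,4],[0.1,0,6],[0.1,0,6.7],[0.1,0,6.7],[0.1,0,6.7]],"spin":[0,0,0,0,0]}'
python3 w.py w4; python3 c.py w4; python3 go.py .528 .172 .05
python3 - <<'E'
import cv2
a=cv2.imread('pics/w4.png')[90:330,130:400];cv2.imwrite('pics/w4c.png',cv2.resize(a,None,fx=2.4,fy=2.4,interpolation=cv2.INTER_CUBIC))
E
```

```text
time: 12.32
tool_pos: [0.5293, 0.1699, 0.1001]
eef_rot: [0.993, 0.115, -0.001, 0.0]
contact_force: [0.2, -1.3, -0.2]
grip_width: 0.0171
grip_force: 29.9
lug 2368 ((0.5375192761421204, 0.1724795252084732), (0.06870473921298981, 0.04381886124610901), 1.662290096282959)
t 12.37 pos [0.5301 0.1703 0.1009] yaw -76.8 delta [-0.17 -0.22  5.09] spin 0 F [-0.1 -0.3 -0.1] w 0.0172 gf 29.9
```

View pics/w4c.png

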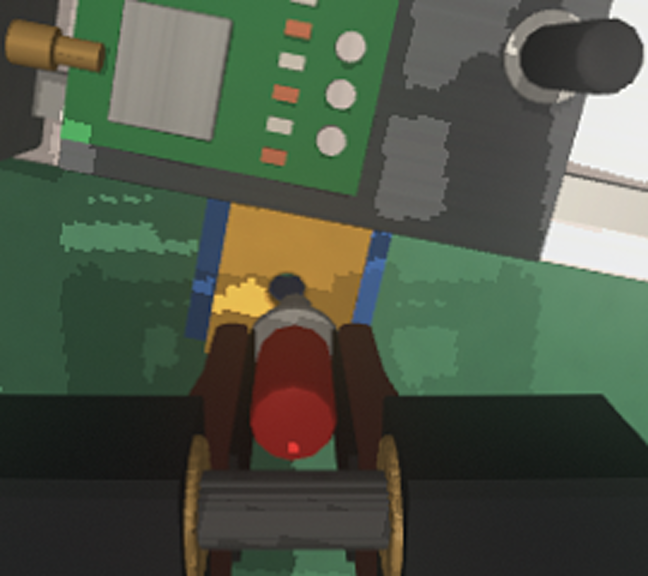

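```bash
cat > e.py <<'E'
import sys; from h import *
z=np.load(sys.argv[1]+'.npz');p,P=z['p'],z['P'];o=observe()
M=R.from_quat(o['eef_rot']).as_matrix();T=(P-o['tool_pos'])@M   # tool coords
tx,ty,tz=T[...,0],T[...,1],T[...,2]
s=(abs(tx)<.012)&(abs(ty)<.015)&(tz>.003)&(tz<.05)
for a in np.arange(.0,.05,.005):
    m=(abs(tx)<.03)&(abs(ty)<.016)&(tz>=a)&(tz<a+.005)
    if m.sum()>4: print('tz',round(a,3),m.sum(),'tx max',np.percentile(tx[m],95).round(4),'ty',np.percentile(ty[m],[3,97]).round(4),'mid',np.percentile(ty[m],[3,97]).mean().round(4))
m,C=cam_T('wrist',o)
hsv=cv2.cvtColor(p,cv2.COLOR_RGB2HSV)
def ray(u,v,zz):
    x=(u-m['cx'])/m['fx'];y=(v-m['cy'])/m['fy'];a,b=x,y
    for _ in range(8): q=1+m['k1']*(a*a+b*b);a,b=x/q,y/q
    d=C[:3,:3]@[a,-b,-1];X=C[:3,3]+d*(zz-C[2,3])/d[2];return (X-o['tool_pos'])@M,X
print(hsv[198:226,236:264,2])
for u,v in [(249.5,210)]: print(ray(u,v,.038))
a=cv2.resize(cv2.cvtColor(p,cv2.COLOR_RGB2BGR)[190:240,220:280],None,fx=10,fy=10,interpolation=cv2.INTER_NEAREST);cv2.imwrite(f'pics/{sys.argv[1]}z.png',a)
E
python3 e.py w4
```

```text
tz 0.0 114 tx max 0.0103 ty [-0.0109  0.0133] mid 0.0012
tz 0.005 156 tx max 0.0102 ty [-0.0092  0.0087] mid -0.0003
tz 0.01 227 tx max 0.0107 ty [-0.0094  0.0088] mid -0.0003
tz 0.035 21 tx max 0.0044 ty [-0.003   0.0036] mid 0.0003
tz 0.04 22 tx max 0.0044 ty [-0.0037  0.0044] mid 0.0004
[[179 178 179 178 178 179 179 178 178 179 178 178 179 178 179 179 180 180
  180 179 179 180 178 180 180 179 180 180]
 [179 178 179 179 179 179 177 178 178 178 179 178 178 179 179 179 179 180
  179 180 180 180 179 180 180 180 180 179]
 [178 178 178 178 179 178 177 177 177 177 178 177 178 179 179 179 180 180
  180 179 180 180 180 180 180 179 179 180]
 [177 176 178 178 178 178 177 178 177 178 179 179 179 180 181 181 180 180
  179 179 180 180 181 181 180 180 180 180]
 [177 177 177 178 179 179 178 177 178 178 177 177 177 176 178 177 180 181
  180 180 181 181 181 181 181 180 179 179]
 [172 177 178 179 179 178 179 181 180 171 157 145 134 130 137 141 158 175
  181 182 182 181 183 181 182 181 181 180]
 [140 163 174 175 174 179 179 178 160 137 100  84  86  85  76  73  99 126
  155 177 183 182 182 182 182 181
[... 1861 characters left out ...]
133 127 110  86  71]
 [229 231 181  96  68  95 110 130 137 137 137 139 140 140 139 137 137 138
  137 136 135 137 140 140 139 138 122  96]
 [139 124  87  73  88 104 126 134 132 132 132 137 140 140 139 138 138 140
  122 112 111 126 136 135 132 135 137 138]
 [128  90  82  98 108 110 109 109 108 109 108 127 137 136 135 137 139 137
  121 113 112 111 111 109 109 125 132 131]
 [ 91  82 105 113 111 110 109 110 109 109 111 111 112 113 112 126 134 119
  113 113 112 112 113 111 111 110 110 107]
 [ 86 106 113 112 110 110 109 111 110 110 111 110 111 112 110 105  97 100
  107 111 112 112 113 112 111 111 109 108]]
(array([ 0.00033011, -0.00202554,  0.06292504]), array([0.52998632, 0.17233062, 0.038     ]))
```

View pics/w4z.png

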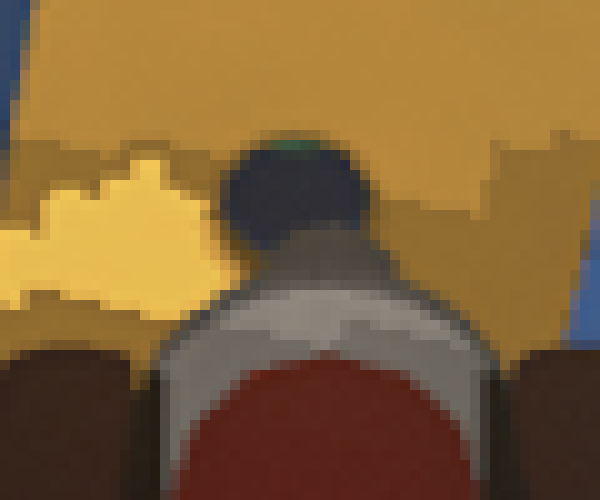

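Zoomed view: hole mouth centred near pixel (249.6, 210.3), with the shaft foot about 2 mm to its right. The arm may not have settled yet, so I let it settle and measure again.

```bash
python3 -m pendant '{"hand":[0,0,0,0,0],"delta_pos":[[0,0,0],[0,0,0],[0,0,0],[0,0,0],[0,0,0]],"spin":[0,0,0,0,0]}'
cat > f.py <<'E'
import sys; exec(open('e.py').read().split("print(hsv")[0])
g=hsv[...,2].astype(float)
k=((g<66)&(hsv[...,1]<130)).astype(np.uint8);k[:195]=0;k[235:]=0;k[:,:225]=0;k[:,275:]=0
v,u=np.where(k);print('dark',len(u),'u',u.min(),u.max(),'v',v.min(),v.max())
# subpixel: edge crossings (level 110) by row/col
for r in range(204,214):
    q=np.where(g[r,236:264]<110)[0]+236
    print(r,q.min() if len(q) else None,q.max() if len(q) else None,end='; ')
print()
for uu in np.arange(246,254,2): print(uu,np.where(g[195:230,uu]<110)[0][:1]+195)
E
python3 w.py w5; python3 f.py w5; python3 go.py .528 .172 .05
```

```text
time: 12.78
tool_pos: [0.5297, 0.171, 0.1007]
eef_rot: [0.993, 0.115, 0.0, -0.0]
contact_force: [-0.5, 0.3, -0.3]
grip_width: 0.0172
grip_force: 29.9
tz 0.0 104 tx max 0.009 ty [-0.0086  0.0086] mid 0.0
tz 0.005 283 tx max 0.0114 ty [-0.0094  0.0086] mid -0.0004
tz 0.01 79 tx max 0.0121 ty [-0.0096  0.0096] mid 0.0
tz 0.035 29 tx max 0.0056 ty [-0.0036  0.0039] mid 0.0001
tz 0.04 14 tx max 0.0056 ty [-0.0033  0.0044] mid 0.0006
dark 199 u 225 274 v 205 234
204 None None; 205 247 254; 206 245 255; 207 244 256; 208 243 256; 209 243 257; 210 243 258; 211 243 258; 212 243 258; 213 244 257; 
246 [206]
248 [205]
250 [205]
252 [205]
t 12.83 pos [0.5296 0.171  0.1005] yaw -76.74 delta [-0.13 -0.14  5.05] spin 0 F [ 0.1  0.5 -1.1] w 0.0173 gf 29.9
```

```bash
python3 -m pendant '{"hand":[0,0,0,0,0],"delta_pos":[[-0.13,-0.15,0],[-0.13,-0.15,0.5],[-0.13,-0.15,1],[-0.13,-0.15,1],[-0.13,-0.15,1]],"spin":[0,0,0,0,0]}'
python3 -m pendant '{"hand":[0,0,0,0],"delta_pos":[[0,0,0],[0,0,0],[0,0,0],[0,0,0]],"spin":[0,0,0,0]}'
python3 w.py w6; python3 f.py w6; python3 go.py .528 .172 .05
python3 - <<'E'
import cv2
a=cv2.imread('pics/w6.png')[190:240,220:280];cv2.imwrite('pics/w6z.png',cv2.resize(a,None,fx=10,fy=10,interpolation=cv2.INTER_NEAREST))
E
```

```text
time: 13.25
tool_pos: [0.5273, 0.172, 0.0895]
eef_rot: [0.993, 0.115, -0.001, -0.0]
contact_force: [0.5, 0.1, -0.3]
grip_width: 0.0173
grip_force: 29.9
time: 13.58
tool_pos: [0.5281, 0.1721, 0.0904]
eef_rot: [0.993, 0.115, 0.0, -0.0]
contact_force: [0.9, -0.3, -0.3]
grip_width: 0.0173
grip_force: 29.9
tz 0.0 98 tx max 0.0091 ty [-0.0087  0.0084] mid -0.0001
tz 0.005 282 tx max 0.0114 ty [-0.0095  0.0086] mid -0.0004
tz 0.01 89 tx max 0.0118 ty [-0.0096  0.0095] mid -0.0
tz 0.035 25 tx max 0.0053 ty [-0.003   0.0034] mid 0.0002
tz 0.04 18 tx max 0.0053 ty [-0.0039  0.0043] mid 0.0002
tz 0.045 25 tx max 0.0289 ty [-0.0143  0.0158] mid 0.0007
dark 185 u 225 274 v 207 234
204 None None; 205 None None; 206 None None; 207 249 256; 208 247 257; 209 246 258; 210 245 259; 211 245 259; 212 244 260; 213 244 260; 
246 [209]
248 [208]
250 [207]
252 [207]
t 13.63 pos [0.528  0.1721 0.0904] yaw -76.75 delta [-0.01  0.01  4.04] spin 0 F [-0.5  1.3 -1.1] w 0.0178 gf 29.9
```

View pics/w6z.png

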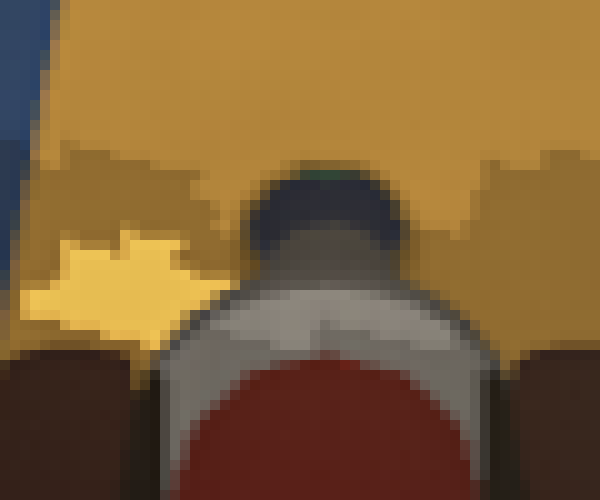

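Now hole (u≈252.5) and foot (u≈253) line up within about 0.4 mm. I insert in steps and watch the force.

```bash
python3 -m pendant '{"hand":[0,0,0,0,0],"delta_pos":[[0,-0.03,0.3],[0,-0.03,0.7],[0,-0.03,1.0],[0,-0.03,1.3],[0,-0.03,1.3]],"spin":[0,0,0,0,0]}'
python3 -m pendant '{"hand":[0,0,0],"delta_pos":[[0,0,0.2],[0,0,0.4],[0,0,0.4]],"spin":[0,0,0]}'
```

```text
time: 14.05
tool_pos: [0.5272, 0.1722, 0.0764]
eef_rot: [0.993, 0.115, -0.001, 0.0]
contact_force: [0.4, -0.7, -0.7]
grip_width: 0.0174
grip_force: 29.9
time: 14.3
tool_pos: [0.5276, 0.1723, 0.0728]
eef_rot: [0.993, 0.115, -0.0, -0.0]
contact_force: [0.0, 0.4, -0.6]
grip_width: 0.0176
grip_force: 29.9
```

```bash
python3 -m pendant '{"hand":[0,0,0,0,0],"delta_pos":[[0,0,0.2],[0,0,0.5],[0,0,0.7],[0,0,0.9],[0,0,0.9]],"spin":[0,0,0,0,0]}'
python3 -m pendant '{"hand":[0,0,0,0,0],"delta_pos":[[0,0,0.2],[0,0,0.5],[0,0,0.8],[0,0,1.1],[0,0,1.1]],"spin":[0,0,0,0,0]}'
```

```text
time: 14.72
tool_pos: [0.5275, 0.1723, 0.0638]
eef_rot: [0.993, 0.115, -0.0, -0.0]
contact_force: [0.1, 0.1, -0.7]
grip_width: 0.0173
grip_force: 29.9
time: 15.13
tool_pos: [0.5273, 0.1722, 0.0525]
eef_rot: [0.993, 0.115, -0.001, -0.0]
contact_force: [0.0, -0.5, -1.0]
grip_width: 0.0173
grip_force: 29.9
```

```bash
python3 -m pendant '{"hand":[0,0,0],"delta_pos":[[0,0,0.1],[0,0,0.2],[0,0,0.2]],"spin":[0,0,0]}'
```

```text
time: 15.38
tool_pos: [0.5279, 0.1723, 0.0512]
eef_rot: [0.993, 0.115, 0.0, -0.0]
contact_force: [-0.7, -0.1, 0.1]
grip_width: 0.0173
grip_force: 29.9
```

```bash
python3 -m pendant '{"hand":[0,0,0],"delta_pos":[[0,0,0.1],[0,0,0.2],[0,0,0.2]],"spin":[0,0,0]}'
python3 -m pendant '{"hand":[0,0],"delta_pos":[[0,0,0.1],[0,0,0.1]],"spin":[0,0]}'
```

```text
time: 15.63
tool_pos: [0.5283, 0.1723, 0.0508]
eef_rot: [0.993, 0.115, 0.001, 0.0]
contact_force: [-4.0, -1.2, 14.4]
grip_width: 0.0176
grip_force: 30.0
time: 15.8
tool_pos: [0.5284, 0.1723, 0.0507]
eef_rot: [0.993, 0.115, 0.001, 0.0]
contact_force: [-5.1, -2.0, 22.9]
grip_width: 0.0175
grip_force: 30.0
```

Seated: the force stops rising at the expected height, TCP about 0.0507. I relax, release, retreat upward and check.

```bash
python3 -m pendant '{"hand":[0,0.4,0.4,0.4,0.4],"delta_pos":[[0,0,-0.2],[0,0,-0.2],[0,0,-0.2],[0,0,-0.2],[0,0,-0.2]],"spin":[0,0,0,0,0]}'
python3 -m pendant '{"hand":[0.4,0.4,0.4,0.4,0.4],"delta_pos":[[0,0,-0.5],[0,0,-2],[0,0,-5],[0,0,-9],[0,0,-13]],"spin":[0,0,0,0,0]}'
python3 -m pendant '{"hand":[0.5,0.5,0.5,0.5],"delta_pos":[[-3,0,0],[-5,0,0],[-5,0,0],[-5,0,0]],"spin":[0,0,0,0]}'
python3 w.py w7
python3 - <<'E'
from h import *
z=np.load('w7.npz');p,P=z['p'],z['P'];x,y,Z=P[...,0],P[...,1],P[...,2]
hsv=cv2.cvtColor(p,cv2.COLOR_RGB2HSV);H,S=[hsv[...,i].astype(int) for i in (0,1)]
m=((H<6)|(H>174))&(S>150)&(abs(x-.528)<.04)&(abs(y-.172)<.04)&(Z>.03);print(m.sum(),P[m].min(0),P[m].max(0))
t=m&(Z>.072);print('top',P[t].mean(0))
l=(H>=12)&(H<=33)&(S>120)&(abs(Z-.038)<.008)&(abs(x-.53)<.05)&(abs(y-.172)<.05);print('lug',cv2.minAreaRect(P[l][:,:2].astype(np.float32)))
q,d,T=shot('scene');h=cv2.resize(q[100:330,60:400,::-1],None,fx=1.2,fy=1.2)
o=np.zeros((384+h.shape[0]-384+384,512,3),np.uint8);o=np.vstack([cv2.resize(p[60:300,130:400,::-1],(408,300)),h[:,:408]]);cv2.imwrite('pics/end.png',o[:600])
E
```

```text
time: 16.22
tool_pos: [0.5277, 0.1723, 0.0499]
eef_rot: [0.993, 0.115, -0.0, -0.0]
contact_force: [-0.2, 0.4, -0.4]
grip_width: 0.0343
grip_force: 0.0
time: 16.63
tool_pos: [0.5267, 0.1721, 0.1809]
eef_rot: [0.993, 0.115, -0.001, 0.0]
contact_force: [0.5, 0.0, 0.2]
grip_width: 0.0351
grip_force: 0.0
time: 16.97
tool_pos: [0.4783, 0.1607, 0.1806]
eef_rot: [0.993, 0.115, 0.0, -0.0]
contact_force: [0.8, -0.1, 0.3]
grip_width: 0.0437
grip_force: 0.0
326 [0.52006119 0.16429035 0.05721665] [0.53690712 0.18064575 0.07926376]
top [0.5286908  0.17263739 0.07714195]
lug ((0.5373004078865051, 0.17249806225299835), (0.06937666237354279, 0.04371831193566322), 1.8833335638046265)
```

View pics/end.png

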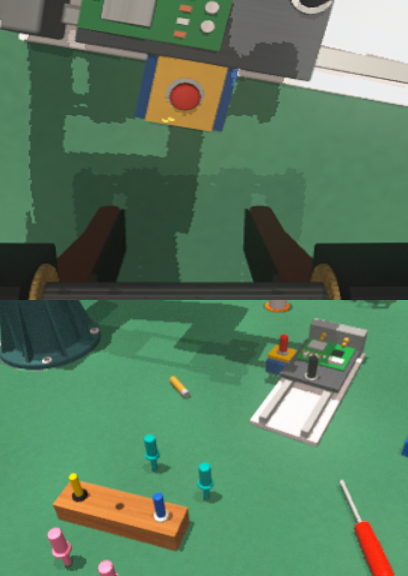

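The pin stands upright in the lug, collar on its top: wrist crop (185,96), knob top at 77 mm against 78 expected. The lug is centred over the blue block, and the blue and yellow tools are still in the stand.

```bash
python3 -c "
from bench import *
print(job_done())"
```

```text
the job is handed in; nothing more can be done
None
```

The carriage is home against the test block and the red locking pin is down through the lug with its collar seated. The other tools are untouched, and the job was handed in at about 17 s; no verdict came back.

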